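# Let the site tablet down to its writing slope

### The arm

A 6-joint arm with a two-finger parallel gripper is mounted at the origin on the work surface. World frame = base frame: x ahead of the robot, y to its left, z up, the work surface at z = 0. Lengths are in mm, angles in rad, forces in N, time in s.
With the tool pointing down it reaches from about 275 to 750 mm from the base axis. Payload 10.2 kg.
Tool frame: the origin (TCP) lies at the very end of the fingers, on their centre line; the grasp point (between the pads) lies 19 mm behind it (bot.tcp_to_grasp is the z of the grasp point in the tool frame, in mm); z points along the fingers, y is the line along which they close (so a half turn about z gives the same grasp; the last joint's range is limited). The gripper opens to 85 mm and grips with 20 to 120 N. Pads are 22 mm wide; open, the fingers measure 114 mm over their backs; the gripper's body (76 mm by 85 mm) begins 54 mm behind the grasp point. The pads swing forward as they close: fully open they stand 13 mm farther back than shut.
Start: joints at [-1.35, 0.313, 1.498, -0, 1.331, -0.223], TCP at [225.41, -474.153, 231.294] pointing down, gripper open.
Joint ranges: [-2.94, 2.94], [-0.97, 2.17], [0.19, 2.56], [-1.23, 4.37], [0.02, 3.11], [-2.88, 2.88]. Speed limits (rad/s): [2.39, 2.39, 3.01, 3.14, 3.14, 3.14].

### API

Orientations are given as [roll, pitch, yaw] about the fixed x, y, z axes, in that order (R = Rz(yaw) Ry(pitch) Rx(roll)).
In Python, from plant import bot, cams gives the robot as it stands. The module is installed in compiled form; this text tells all that it offers.
- The arm moves only by the tool move_arm, never from a script. Its argument "deltas" is a list of rows, each a list of 7 numbers: the opening, from -1 (shut) to 1 (fully open), then the shift along the tool's x, y, z in m, then the turn, a rotation vector about the tool's x, y, z in rad. A call has 1 to 10 rows; each row is the pose to reach, as a shift and turn from the pose commanded when the call began, along the tool's axes at that moment; what a row does not reach only later rows make up. A row lasts 1/8 s, in which the tool goes at most 62.5 mm and 10.7 degrees, less where a joint would pass 70% of its speed; a pose out of reach is approached as far as the arm can. A call with a gripper value outside its range is refused whole. The fingers move at their own pace and stop on an object; "force" is the grip in N (left out, the last holds). Time passes only in rows, so rows that repeat a pose let the fingers close. It gives the time, the measured TCP pose, the force, the opening and the grip force at its end, in the units of the state.
- bot.get_obs(): the state, without advancing time (a new reading comes with each control period).
- cams.get_image(name): name is "scene" or "top" or "wrist"; returns the picture (420x560x3 uint8, red, green, blue); there is no depth.
- cams.calibration(name): a dict with "vfov" (degrees; the focal length in pixels is half the picture's height over the tangent of half this angle, whatever the lens; pixels are square), "cx", "cy" (the principal point, pixels), "k1" (the pictures are not rectified: a ray, as slopes to the right and down, at radius r is drawn at 1 + k1 r^2 times it, then the intrinsics apply), "world_from_camera" (4x4, takes a point from camera to world coordinates); the wrist camera has in their place "mount" (4x4, takes a point from camera to tool coordinates, whose origin is the TCP and whose axes are the flange's). Camera axes: x right, y down, z forward; pixel columns grow to the right and rows downward; lengths in mm; the calibration is good to about 2 mm. A picture is of the moment at which its call begins: read the wrist's pose just before it. calibration takes no time and is no camera call.
- bot.sign_off(): hands the job in; it is judged then, once.
The state is a dict: "time_s": time; "joint_positions": joint angles; "dq": joint speeds; "tau": joint torques, N m; "tool_pos": TCP position; "ee_rot": TCP orientation; "wrist_force": force on the tool from outside, world axes, zero at the start; "torque": the same for the moment, N m; "opening": finger opening in mm; "grip_force": force on a finger pad.
Only numpy, scipy, OpenCV 4.12 (cv2) and the standard library are available. Lean on these libraries where they do the work, as an engineer would, in place of code of your own. Each camera call takes 0.05 s, during which the arm holds its last target. There are 200 camera calls.

### The job

We want to write on the site tablet, so set its tilt stand to the flattest slope. First move the lunch box out from behind the stand, sideways to the side away from the black pull knob, keeping it level, until it is quite clear of the tablet. Then draw the sprung index pin out by its knob, let the tablet down gently (do not drop it) and release the pin so that it springs fully home in the lowest hole; leave everything else on the table as it is.

Things in the scene. Friction and masses are not known exactly. Their poses are not given: they have to be found in the camera images.
- stand: Fixed tilt stand with a grey base plate, x -30 to +90 mm, y -145 to +130 mm, 6 mm thick. Origin on the table top below the middle of the hinge line; +x points to the back of the stand, away from the reader, y runs along the hinge, z up. The space behind the tablet is open to +y and to the rear; the knob and the index mechanism are on the -y side.
- hinge (a point): Middle of the hinge line (parallel to the stand's y), 25 mm above the table. Tablet and cradle turn about it as one piece: 240 mm wide (stand y -120 to +120 mm), 24 mm thick, reaching 180 mm from the hinge line and leaning towards +x. At the start the upper edge is 176 mm high at x = 98 mm (stand frame), its front corner 186 mm high.
- tablet_center (a point): Black rugged tablet with orange corners, bright screen with a street map, in its aluminium cradle, 174 x 240 x 24 mm. Point in the middle of it, 90 mm from the hinge line; x up along the screen, z out of the screen. With its cradle 0.55 to 1.05 kg, centre of mass about 85 mm from the hinge line: it falls when the pin is out and nobody holds it; 2 to 8 N at the knob carry it.
- cradle (a joint): Slope of the tablet above the horizontal, rad, turning about the hinge line. Starts in the highest of four holes, 0.995 (57 deg); the next are at 0.733 and 0.471, the lowest at 0.209 (12 deg). The pin has about 1 mm play in a hole (0.01 rad) and its round nose finds a hole from about 3 mm (0.03 rad) off. Stop at 0 (flat).
- pin (a joint): How far the sprung index pin is drawn out, m: 0 fully home in a hole, 0.011 its nose riding on the index plate's face between holes, 0.016 fully out. From 0.012 the tablet is free to turn. Pulled straight along the stand's -y; the spring drives it back along +y with 5 N at 0, rising to 12 N fully out.
- knob (a point): Middle of the grip of the black pull knob on the outer end of the index pin; it swings with the tablet, 110 mm from the hinge line. It spins freely on the pin. Grip: round bar 28 mm in diameter, 25 mm long, lying along the stand's y; a 37 mm rim, 6 mm thick, red capped, at its -y end. With the pin home it is at stand y = -190.5 mm; at slope a, x = 110 cos a, z = 25 + 110 sin a mm.
- low_hole (a point): Mouth of the lowest of the four 12 mm holes, in the outer (-y) face of the fixed steel index plate: a sector of 126 mm radius round the hinge line, stand y -138 to -130 mm. Outside it, turning with the tablet, are the grey index arm (y -152 to -142 mm) and the pin's 24 mm hexagonal barrel (to y = -172 mm). With the pin home the knob's middle is 52.5 mm outwards (-y) of the plate's outer face.
- lunch_center (a point): Centre of the closed lunch box (black, dark red lid), half-way up: 165 mm along its x axis, 110 mm along y, 60 mm high, 0.3 to 0.6 kg, its x axis roughly along the stand's. Loose on the table behind the stand, one end in the way of the tablet. Clear when its centre is at stand y = +190 mm or more; the table behind the stand is empty to y = +300 mm. Too wide to grasp: push it.
- lunchbox: The same lunch box; origin at the centre of its underside.
- tea1: Bystander: green tea bottle, 66 mm in diameter, 205 mm high, origin at its underside.
- mug: Bystander: blue mug, 80 mm in diameter, 88 mm high, in front of the stand on the +y side, origin at its underside.
- tape: Bystander: yellow tape measure, 68 x 40 x 64 mm, behind the stand on the knob's side, origin at its underside.
- stapler: Bystander: blue stapler, 145 x 34 x 48 mm, lying on the knob's side of the stand, about 110 mm outwards of the knob, origin at its underside.

How it is judged:
By the outcome, as a careful person would: the job done as asked, in the order asked, and still so for the second after the job is handed in, with the robot touching nothing.
It also fails if it takes over 58 s, if anything falls off the work surface, if the arm or the gripper's body presses on something with over 40 N, if the wrist force passes 120 N, or if a joint passes its speed limit or range.

## Working session

There is one attempt and no reset: what is moved stays moved. The work goes in short steps, Python scripts to look and compute and a tool call to move; the robot and the scene stay as the last step left them, time stands still between calls to the robot, and variables do not carry over. Pictures are saved under pics/ and viewed, at most 10 in all, crops included, and the job is handed in when it is done.

Besides the shell and the picture viewer there is one more tool, called after "Call:" as name([rows], argument=value, ...), one row to a line, values as JSON. move_arm: Moves the arm, as the interface text tells. Its arguments: {"type":"object","properties":{"deltas":{"type":"array"},"force":{"type":"number"}},"required":["deltas"]}

```bash
mkdir -p pics
cat > h.py <<'E'
import numpy as np, cv2
from scipy.spatial.transform import Rotation as R
from plant import bot, cams
def save(n,f):
    im=cams.get_image(n); cv2.imwrite(f'pics/{f}.png',im[:,:,::-1]); return im
def K(c):
    f=210/np.tan(np.radians(c['vfov'])/2); return np.array([[f,0,c['cx']],[0,f,c['cy']],[0,0,1.]]),np.array([c['k1'],0,0,0,0.])
def T(n):
    c=cams.calibration(n)
    if n!='wrist': return c,np.array(c['world_from_camera'])
    o=bot.get_obs(); M=np.eye(4); M[:3,:3]=R.from_euler('xyz',o['ee_rot']).as_matrix(); M[:3,3]=o['tool_pos']
    return c,M@np.array(c['mount'])
def ray(n,uv):
    c,M=T(n); k,d=K(c)
    p=cv2.undistortPoints(np.array([[uv]],float),k,d)[0,0]
    v=M[:3,:3]@np.array([*p,1]); return M[:3,3],v/np.linalg.norm(v)
def atz(n,uv,z):
    o,v=ray(n,uv); return o+v*(z-o[2])/v[2]
def proj(n,P):
    c,M=T(n); k,d=K(c); q=(np.atleast_2d(P)-M[:3,3])@M[:3,:3]
    return cv2.projectPoints(q,np.zeros(3),np.zeros(3),k,d)[0][:,0]
E
python3 - <<'E'
from h import *
save('scene','s1');save('top','t1')
for n in('scene','top'):print(cams.calibration(n))
print(bot.get_obs(),bot.tcp_to_grasp)
E
```

```text
{'vfov': 47.52246238907773, 'cx': 272.4610086349559, 'cy': 209.31984586712449, 'k1': -0.011263465905049074, 'world_from_camera': array([[ 8.25129687e-01,  4.24105719e-01, -3.73222909e-01,
         1.03684303e+03],
       [ 5.64743290e-01, -6.01629112e-01,  5.64895945e-01,
        -7.75172558e+02],
       [ 1.50338336e-02, -6.76887547e-01, -7.35932899e-01,
         1.02540266e+03],
       [ 0.00000000e+00,  0.00000000e+00,  0.00000000e+00,
         1.00000000e+00]])}
{'vfov': 42.86406874410726, 'cx': 280.9963089300491, 'cy': 212.53310327336501, 'k1': -0.2016397281273565, 'world_from_camera': array([[-2.86444433e-02, -9.85541058e-01,  1.66997961e-01,
         2.68552107e+02],
       [-9.99292035e-01,  3.23100590e-02,  1.92740415e-02,
        -5.13517858e+01],
       [-2.43910732e-02, -1.66327638e-01, -9.85768833e-01,
         1.51968861e+03],
       [ 0.00000000e+00,  0.00000000e+00,  0.00000000e+00,
         1.00000000e+00]])}
{'time_s': 0.1, 'joint_positions': array([-1.35043297e+00,  3.13381709e-01,  1.49834475e+00,  9.41198214e-06,
        1.33102464e+00, -2.23381636e-01]), 'dq': array([ 0.00023826, -0.00125245, -0.0014941 , -0.00033054, -0.00166396,
        0.00041188]), 'tau': array([ 2.52999627e-03, -4.12896538e+01, -2.60141981e+01, -2.37222812e-04,
        3.01412452e-03, -1.26613438e-05]), 'tool_pos': array([ 225.34390891, -473.92412775,  230.80478146]), 'ee_rot': array([-3.14046501e+00, -2.65543429e-04,  4.43742600e-01]), 'wrist_force': array([0.72606419, 0.19592043, 0.13482554]), 'torque': array([ 0.03018072,  0.04526971, -0.01116396]), 'grip_force': 0.0, 'opening': 85.17697781422724} -18.700000000000003
```

View pics/s1.png

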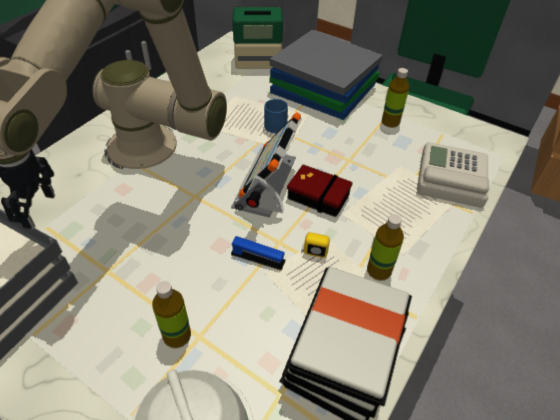

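View pics/t1.png

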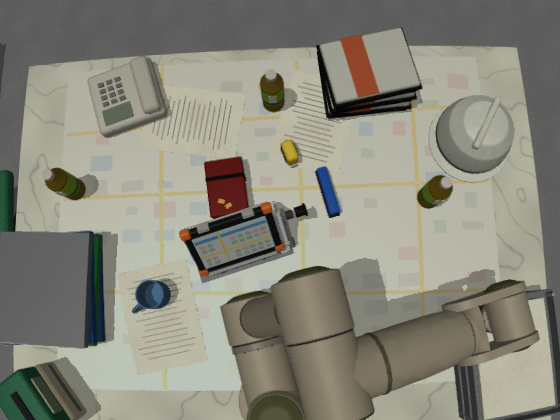

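Scene and top views: tablet around (237,240) in top, lunch box (227,186), knob (300,211), stapler (328,192), tape (289,152), mug (152,294). Enlarge both around the stand.

Run:
```python
import cv2
a=cv2.imread('pics/t1.png')[135:295,165:365];cv2.imwrite('pics/t1c.png',cv2.resize(a,None,fx=3.75,fy=3.75,interpolation=cv2.INTER_CUBIC))
a=cv2.imread('pics/s1.png')[95:275,215:375];cv2.imwrite('pics/s1c.png',cv2.resize(a,None,fx=3.3,fy=3.3,interpolation=cv2.INTER_CUBIC))
```

```text
(no output)
```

View pics/t1c.png

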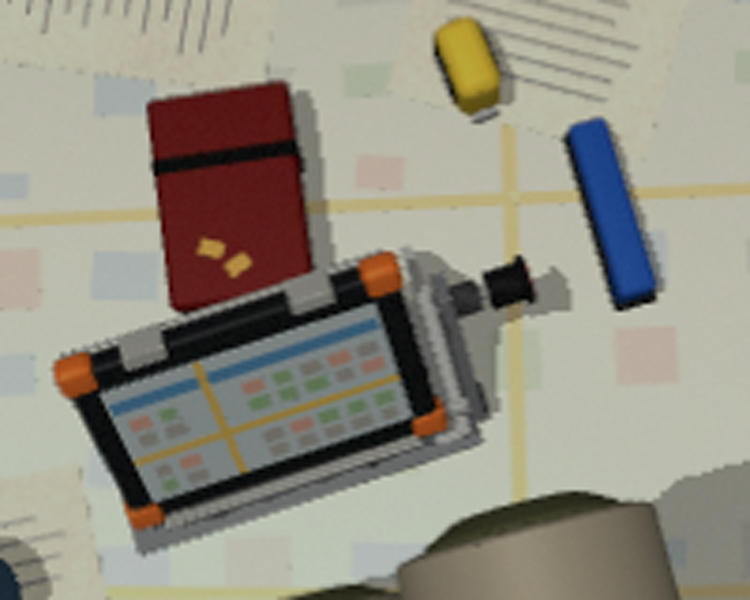

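View pics/s1c.png

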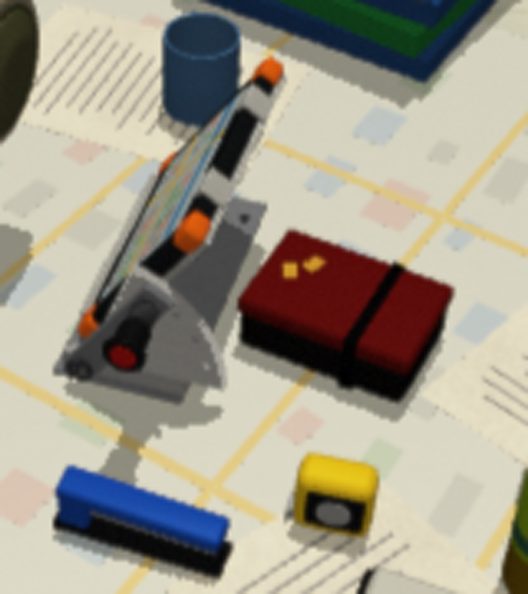

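Top crop: base-plate front corners at (143,552) and (478,438), lid corners (148,100), (288,82), (312,268), (176,312). Scene crop: plate rear corners (265,200), (185,402), front (55,372); red cap (123,355). Fit poses.

```bash
cat > fit.py <<'E'
from h import *
from scipy.optimize import least_squares
tc=lambda u,v:((u+.5)/3.75+165-.5,(v+.5)/3.75+135-.5)
sc=lambda u,v:((u+.5)/3.3+215-.5,(v+.5)/3.3+95-.5)
def tf(p,P):
    c,s=np.cos(p[2]),np.sin(p[2]); P=np.array(P,float); return np.c_[p[0]+c*P[:,0]-s*P[:,1],p[1]+s*P[:,0]+c*P[:,1],P[:,2]]
def fit(obs,x0):
    f=lambda p:np.concatenate([(proj(n,tf(p,[P]))[0]-uv) for n,uv,P in obs])
    r=least_squares(f,x0,x_scale=[100,100,.5],diff_step=1e-4);return r.x,r.fun.reshape(-1,2).round(1).tolist()
a=.995
S=[('top',tc(143,552),(-30,130,3)),('top',tc(478,438),(-30,-145,6)),('scene',sc(265,200),(90,130,6)),('scene',sc(185,402),(90,-145,0)),('scene',sc(55,372),(-30,-145,0)),
 ('scene',sc(123,355),(110*np.cos(a),-207,25+110*np.sin(a)))]
L=[('top',tc(148,100),(82.5,55,60)),('top',tc(288,82),(82.5,-55,60)),('top',tc(312,268),(-82.5,-55,60)),('top',tc(176,312),(-82.5,55,60)),
 ('scene',sc(292,230),(-82.5,55,60)),('scene',sc(453,290),(82.5,55,60)),('scene',sc(240,300),(-82.5,-55,60)),('scene',sc(402,402),(82.5,-55,0))]
if __name__=='__main__':
    s,e=fit(S,[450,0,.3]);print('stand',s.round(2),e)
    l,e=fit(L,[550,50,.1]);print('lunch',l.round(2),e)
    c,q=np.cos(s[2]),np.sin(s[2]);d=l[:2]-s[:2];print('lunch in stand',c*d[0]+q*d[1],-q*d[0]+c*d[1],l[2]-s[2])
    for n,x in(('hinge',(0,0,25)),('knob',(110*np.cos(a),-190.5,25+110*np.sin(a))),('knoblow',(110*np.cos(.209),-190.5,25+110*np.sin(.209)))):print(n,tf(s,[x])[0].round(1))
    print('proj knob top',proj('top',tf(s,[(110*np.cos(a),-190.5,25+110*np.sin(a))])), tc(507,284))
    print('tape',atz('top',tc(470,62),64),'stapler ends',atz('top',tc(590,125),48),atz('top',tc(634,298),48))
    print('mug',atz('top',(152,292),88))
E
python3 fit.py
```

```text
stand [3.9895e+02 9.4700e+01 3.0000e-01] [[-1.1, 0.5], [0.9, -0.6], [0.2, 0.2], [-0.7, 0.5], [-0.4, 0.3], [0.7, -0.8]]
lunch [6.0043e+02 1.2989e+02 1.3000e-01] [[-1.4, -1.4], [-0.7, -3.1], [1.7, 3.8], [-1.0, -1.4], [-1.7, -1.4], [0.9, -1.9], [-1.7, 0.1], [0.2, 2.8]]
lunch in stand 202.80773233207262 -26.52016951997261 -0.16960270770998992
hinge [398.9  94.7  25. ]
knob [512.9 -69.3 117.3]
knoblow [558.5 -55.   47.8]
proj knob top [[297.94825555 209.45932503]] (299.83333333333337, 210.36666666666667)
tape [689.8461589  -53.22438185  64.        ] stapler ends [ 642.02965144 -142.26478271   48.        ] [ 508.6247436  -169.35206399   48.        ]
mug [304.36410532 332.18665068  88.        ]
```

```bash
cat >> h.py <<'E'
def delta(pos,yaw,roll=np.pi,pitch=0):
    o=bot.get_obs(); A=R.from_euler('xyz',o['ee_rot']); B=R.from_euler('xyz',[roll,pitch,yaw])
    d=A.inv().apply(np.array(pos)-o['tool_pos'])/1000; r=(A.inv()*B).as_rotvec(); return d.round(4),r.round(4)
E
python3 - <<'E'
from fit import *
s,_=fit(S,[450,0,.3]); L2=[L[i] for i in (0,1,3,4,5,6,7)]
l,e=fit(L2,[600,130,.15]); print(l,e)
cc,q=np.cos(s[2]),np.sin(s[2]);d=l[:2]-s[:2];print('in stand',cc*d[0]+q*d[1],-q*d[0]+cc*d[1])
c=tf(l,[(0,-100,0)])[0];print('pre',c, 'bottle',atz('top',(445,183),200))
print(delta([c[0],c[1],270],np.pi/2+l[2]))
E
```

```text
[5.98605785e+02 1.29413507e+02 1.23743598e-01] [[-1.0, -1.0], [-0.2, -2.3], [-1.1, -0.9], [-2.0, -1.6], [0.4, -1.9], [-2.4, -0.3], [-0.7, 2.7]]
in stand 200.9246258986821 -26.4326878536682
pre [610.94858815  30.17815477   0.        ] bottle [ 554.97586802 -447.33790906  200.        ]
(array([ 0.5647, -0.2898, -0.0387]), array([-8.0000e-04, -9.0000e-04, -1.2508e+00]))
```

Call:
move_arm([
  [1, 0.03, -0.015, -0.03, 0, 0, -0.1],
  [1, 0.08, -0.04, -0.04, 0, 0, -0.23],
  [1, 0.13, -0.067, -0.04, 0, 0, -0.36],
  [1, 0.18, -0.092, -0.04, 0, 0, -0.5],
  [1, 0.23, -0.118, -0.04, 0, 0, -0.63],
  [1, 0.28, -0.144, -0.04, 0, 0, -0.76],
  [1, 0.33, -0.17, -0.04, 0, 0, -0.9],
  [1, 0.38, -0.195, -0.04, 0, 0, -1.03],
  [1, 0.43, -0.22, -0.04, 0, 0, -1.15],
  [1, 0.47, -0.24, -0.04, 0, 0, -1.25],
])

```text
time_s: 1.35
tool_pos: [547.7, -53.6, 270.9]
ee_rot: [-3.141, -0.0, 1.698]
wrist_force: [0.1, -1.5, 0.2]
opening: 85.5
grip_force: 0.0
```

Run:
```python
from h import *
print(bot.get_obs()['tool_pos'],bot.get_obs()['ee_rot'],delta([611,25,270],1.694))
```

```text
[547.68438092 -53.61329166 270.93569042] [-3.14102366e+00 -2.98169813e-04  1.69830123e+00] (array([0.0699, 0.0728, 0.0009]), array([-0.0006, -0.0003,  0.0043]))
```

Call:
move_arm([
  [1, 0.035, 0.045, 0, 0, 0, 0],
  [1, 0.07, 0.09, 0, 0, 0, 0],
  [1, 0.07, 0.098, 0.03, 0, 0, 0],
  [1, 0.07, 0.098, 0.07, 0, 0, 0],
  [1, 0.07, 0.098, 0.11, 0, 0, 0],
  [1, 0.07, 0.098, 0.15, 0, 0, 0],
  [1, 0.07, 0.098, 0.19, 0, 0, 0],
  [1, 0.07, 0.098, 0.22, 0, 0, 0],
  [1, 0.07, 0.098, 0.245, 0, 0, 0],
  [1, 0.07, 0.098, 0.255, 0, 0, 0],
])

```text
time_s: 2.6
tool_pos: [634.7, 26.0, 14.6]
ee_rot: [-3.139, -0.001, 1.694]
wrist_force: [-0.1, 0.1, -0.5]
opening: 85.0
grip_force: 0.0
```

Run:
```python
from h import *
save('scene','s2')
a=cv2.imread('pics/s2.png')[60:290,180:420];cv2.imwrite('pics/s2c.png',cv2.resize(a,None,fx=2.5,fy=2.5,interpolation=cv2.INTER_CUBIC))
```

```text
(no output)
```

View pics/s2c.png

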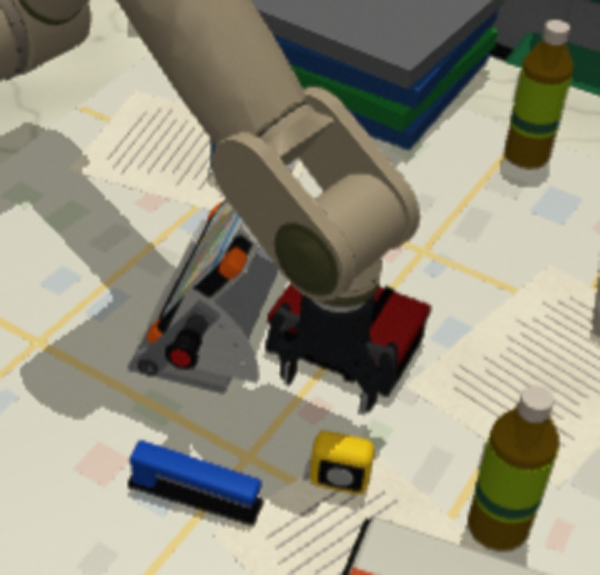

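Picture: fingers down behind the box's knob-side face (box at ~(350,320)), clear of tablet and tape. Push.

Call:
move_arm([
  [1, 0.015, 0, 0, 0, 0, 0],
  [1, 0.03, 0, 0, 0, 0, 0],
  [1, 0.04, 0, 0, 0, 0, 0],
  [1, 0.05, 0, 0, 0, 0, 0],
  [1, 0.06, 0, 0, 0, 0, 0],
  [1, 0.075, 0, 0, 0, 0, 0],
  [1, 0.09, 0, 0, 0, 0, 0],
  [1, 0.105, 0, 0, 0, 0, 0],
  [1, 0.12, 0, 0, 0, 0, 0],
  [1, 0.13, 0, 0, 0, 0, 0],
])

```text
time_s: 3.9
tool_pos: [620.0, 155.1, 17.0]
ee_rot: [3.14, 0.001, 1.694]
wrist_force: [1.5, -6.2, 3.6]
opening: 85.2
grip_force: 3.1
```

Run:
```python
from h import *
save('scene','s3'); o=bot.get_obs();print(o['wrist_force'],o['tau'])
a=cv2.imread('pics/s3.png')[60:290,180:420];cv2.imwrite('pics/s3c.png',cv2.resize(a,None,fx=2.5,fy=2.5,interpolation=cv2.INTER_CUBIC))
```

```text
[ 0.17818558 -0.20022879  0.88760778] [ -0.85903483 -54.21596646 -20.53766906   0.38294915   0.2073297
  -0.05771706]
```

View pics/s3c.png

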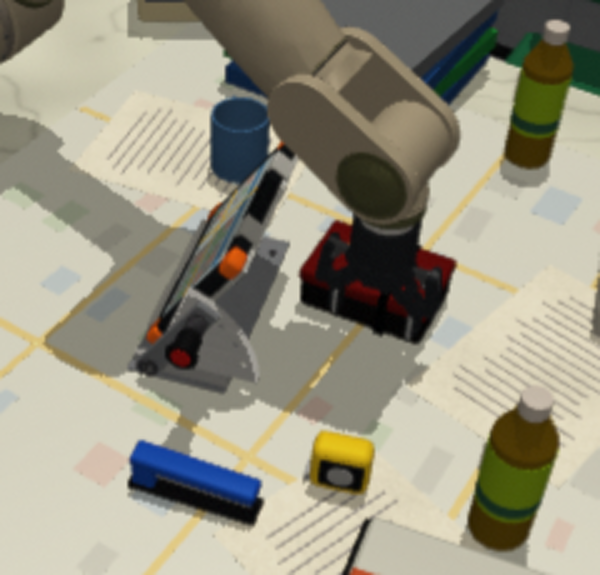

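Box moving level and square, the arm clear of the tablet. Continue ~147 mm.

Call:
move_arm([
  [1, 0.01, 0, 0, 0, 0, 0],
  [1, 0.025, 0, 0, 0, 0, 0],
  [1, 0.04, 0, 0, 0, 0, 0],
  [1, 0.055, 0, 0, 0, 0, 0],
  [1, 0.07, 0, 0, 0, 0, 0],
  [1, 0.085, 0, 0, 0, 0, 0],
  [1, 0.1, 0, 0, 0, 0, 0],
  [1, 0.115, 0, 0, 0, 0, 0],
  [1, 0.128, 0, 0, 0, 0, 0],
  [1, 0.138, 0, 0, 0, 0, 0],
])

```text
time_s: 5.2
tool_pos: [602.9, 291.6, 16.8]
ee_rot: [3.141, 0.001, 1.694]
wrist_force: [1.8, -6.3, 5.4]
opening: 85.0
grip_force: 3.2
```

Call:
move_arm([
  [1, 0.007, 0, 0, 0, 0, 0],
  [1, 0.012, 0, 0, 0, 0, 0],
  [1, 0.014, 0, 0, 0, 0, 0],
  [1, 0, 0, 0, 0, 0, 0],
  [1, -0.02, 0, 0, 0, 0, 0],
  [1, -0.03, 0, -0.03, 0, 0, 0],
  [1, -0.03, 0, -0.08, 0, 0, 0],
  [1, -0.03, 0, -0.13, 0, 0, 0],
  [1, -0.03, 0, -0.18, 0, 0, 0],
  [1, -0.03, 0, -0.23, 0, 0, 0],
])

```text
time_s: 6.45
tool_pos: [606.2, 260.7, 247.8]
ee_rot: [-3.141, -0.0, 1.693]
wrist_force: [0.4, 0.5, -0.8]
opening: 85.0
grip_force: 0.0
```

Run:
```python
from h import *
save('top','t4')
a=cv2.imread('pics/t4.png')[115:295,135:355];cv2.imwrite('pics/t4c.png',cv2.resize(a,None,fx=3.3,fy=3.3,interpolation=cv2.INTER_CUBIC))
print(bot.get_obs()['tool_pos'],bot.get_obs()['joint_positions'])
```

```text
[607.85028409 261.17713326 255.45791071] [2.29005224e-01 6.12256130e-01 9.85578113e-01 2.78776000e-04
 1.53307434e+00 1.06946060e-01]
```

View pics/t4c.png

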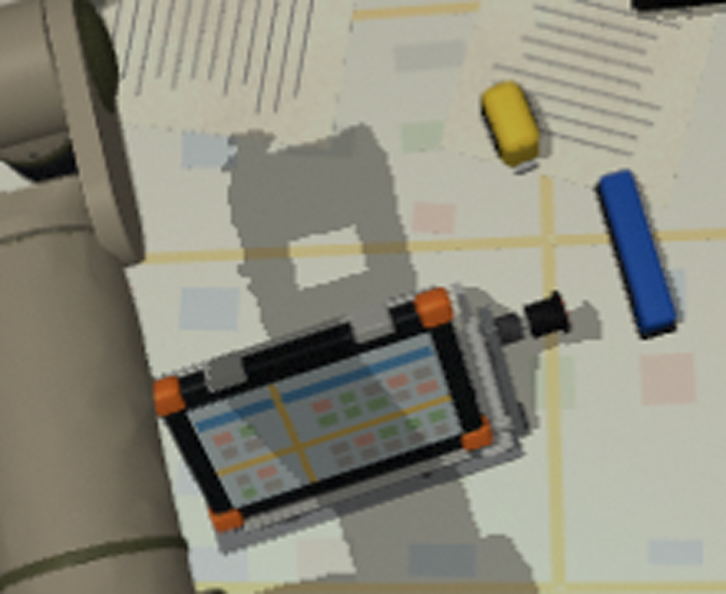

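Run:
```python
from h import *
print(delta([513,-70,250],1.871))
```

```text
(array([-0.3172, -0.1345,  0.0036]), array([ 0.0107, -0.0005, -0.1782]))
```

Call:
move_arm([
  [1, -0.03, -0.013, 0, 0, 0, -0.02],
  [1, -0.075, -0.032, 0, 0, 0, -0.05],
  [1, -0.12, -0.051, 0, 0, 0, -0.07],
  [1, -0.165, -0.07, 0, 0, 0, -0.1],
  [1, -0.21, -0.089, 0, 0, 0, -0.12],
  [1, -0.25, -0.106, 0, 0, 0, -0.14],
  [1, -0.285, -0.121, 0, 0, 0, -0.16],
  [1, -0.307, -0.13, 0, 0, 0, -0.178],
  [1, -0.317, -0.134, 0, 0, 0, -0.178],
  [1, -0.317, -0.134, 0, 0, 0, -0.178],
])

```text
time_s: 7.75
tool_pos: [512.0, -69.4, 246.1]
ee_rot: [-3.142, -0.0, 1.87]
wrist_force: [0.2, 0.2, 1.3]
opening: 85.1
grip_force: 0.0
```

Run:
```python
from h import *
from fit import L,fit
print(bot.get_obs()['tool_pos'],bot.get_obs()['ee_rot'])
im=save('wrist','w5'); s=save('scene','s5')
k=[399,94.7,.3]
print('knob px',proj('wrist',[[513,-69,117]]))
a=cv2.resize(im[:,:,::-1],(480,360)); b=cv2.resize(s[60:290,200:430,::-1],(360,360),interpolation=cv2.INTER_CUBIC)
cv2.imwrite('pics/c5.png',np.hstack([a,b[:,:320]]))
```

```text
[511.99912462 -69.37101481 246.11126188] [-3.14158506e+00 -3.66869121e-04  1.87026467e+00]
knob px [[276.1567829  207.13080902]]
```

View pics/c5.png

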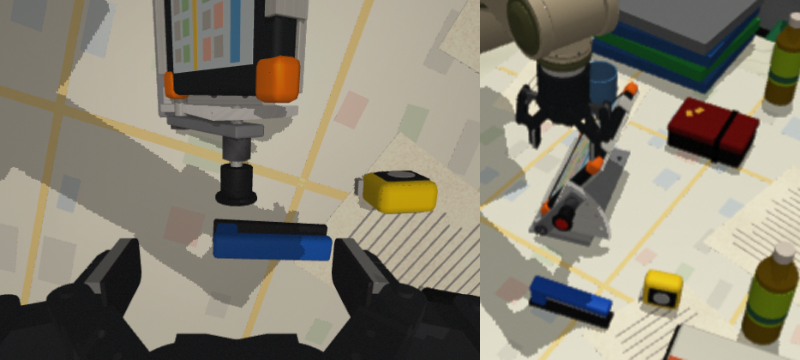

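Call:
move_arm([
  [1, 0, 0.001, 0.03, 0, 0, 0],
  [1, 0, 0.001, 0.06, 0, 0, 0],
  [1, 0, 0.001, 0.09, 0, 0, 0],
  [1, 0, 0.001, 0.115, 0, 0, 0],
  [1, 0, 0.001, 0.135, 0, 0, 0],
  [1, 0, 0.001, 0.145, 0, 0, 0],
  [1, 0, 0.001, 0.149, 0, 0, 0],
  [1, 0, 0.001, 0.149, 0, 0, 0],
])

```text
time_s: 8.85
tool_pos: [513.4, -68.5, 97.7]
ee_rot: [3.141, 0.0, 1.872]
wrist_force: [0.6, 0.0, 0.4]
opening: 85.3
grip_force: 0.0
```

Run:
```python
from h import *
for u,v in((713,131),(668,130),(690,98),(758,127)):
    p=atz('scene',((u-480)*.639+200,v*.639+60),60); d=p-[399,94.7,0]; print((.955*d[0]+.2955*d[1]).round(),(-.2955*d[0]+.955*d[1]).round())
o=bot.get_obs();print(o['tool_pos'],o['ee_rot'],o['wrist_force'])
im=save('wrist','w6')
```

```text
250.0 177.0
163.0 151.0
183.0 269.0
335.0 218.0
[513.40691644 -68.52593543  97.65390962] [3.14112100e+00 3.21416769e-04 1.87206690e+00] [0.61243769 0.04348517 0.39014119]
```

View pics/w6.png

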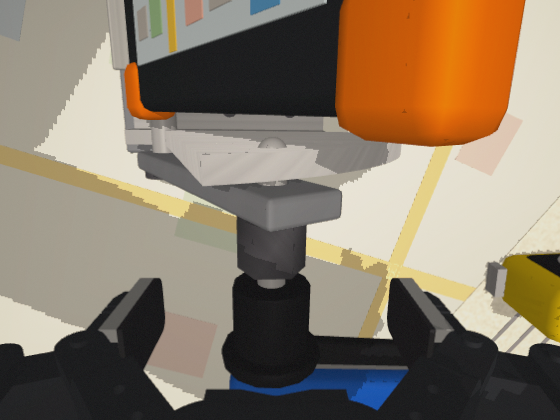

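Knob centred between the fingers at (271,320), pads spanning the grip. Check the box position numerically by segmenting the red lid.

```bash
cat > lid.py <<'E'
from h import *
from scipy.optimize import minimize
def lid(f,x0,n='scene'):
    a=cv2.imread(f).astype(int); b,g,r=a[...,0],a[...,1],a[...,2]
    m=((r>55)&(r>2.2*g)&(r>2.2*b)).astype(np.uint8); m=cv2.morphologyEx(m,cv2.MORPH_CLOSE,np.ones((9,9)))
    k,lab,st,ce=cv2.connectedComponentsWithStats(m); c0=proj(n,[[*x0[:2],60]])[0]
    i=min((i for i in range(1,k) if st[i,4]>300),key=lambda i:np.hypot(*(ce[i]-c0))); m=(lab==i)
    def cost(p):
        c,s=np.cos(p[2]),np.sin(p[2]); P=[[p[0]+c*x-s*y,p[1]+s*x+c*y,60] for x,y in((82,54),(-82,54),(-82,-54),(82,-54))]
        q=np.zeros(m.shape,np.uint8); cv2.fillPoly(q,[np.int32(np.round(proj(n,P)*16))],1,shift=4); return 1-(q.astype(bool)&m).sum()/(q.astype(bool)|m).sum()
    r=minimize(cost,x0,method='Nelder-Mead',options=dict(initial_simplex=np.array(x0)+np.array([[0,0,0],[15,0,0],[0,15,0],[0,0,.15]])))
    d=r.x[:2]-[399,94.7]; return r.x.round(2),round(r.fun,3),'stand',(.955*d[0]+.2955*d[1]).round(1),(-.2955*d[0]+.955*d[1]).round(1)
if __name__=='__main__':
    print(lid('pics/s1.png',[599,129,.12])); print(lid('pics/s5.png',[570,355,.12]))
    print(lid('pics/s5.png',[585,340,.0]))
E
python3 lid.py
```

```text
(array([6.0562e+02, 1.2546e+02, 1.4000e-01]), np.float64(0.069), 'stand', np.float64(206.4), np.float64(-31.7))
(array([5.7302e+02, 3.6180e+02, 1.1000e-01]), np.float64(0.065), 'stand', np.float64(245.1), np.float64(203.7))
(array([5.7014e+02, 3.6065e+02, 1.2000e-01]), np.float64(0.082), 'stand', np.float64(242.0), np.float64(203.4))
```

Box at stand y ≈ 204 – clear. Grip the knob.

Call:
move_arm([
  [-1, 0, 0, 0, 0, 0, 0],
  [-1, 0, 0, 0, 0, 0, 0],
  [-1, 0, 0, 0, 0, 0, 0],
  [-1, 0, 0, 0, 0, 0, 0],
  [-1, 0, 0, 0, 0, 0, 0],
  [-1, 0, 0, 0, 0, 0, 0],
  [-1, 0, 0, 0, 0, 0, 0],
  [-1, 0, 0, 0, 0, 0, 0],
], force=60)

```text
time_s: 9.9
tool_pos: [512.1, -69.0, 97.3]
ee_rot: [-3.139, -0.0, 1.872]
wrist_force: [-7.7, -2.8, 4.2]
opening: 26.1
grip_force: 58.6
```

Call:
move_arm([
  [-1, -0.002, -0.001, 0, 0, 0, 0],
  [-1, -0.004, -0.001, 0, 0, 0, 0],
  [-1, -0.006, -0.001, 0, 0, 0, 0],
  [-1, -0.008, -0.001, 0, 0, 0, 0],
  [-1, -0.01, -0.001, 0, 0, 0, 0],
  [-1, -0.012, -0.001, 0, 0, 0, 0],
  [-1, -0.014, -0.001, 0, 0, 0, 0],
  [-1, -0.0145, -0.001, 0, 0, 0, 0],
  [-1, -0.0145, -0.001, 0, 0, 0, 0],
])

```text
time_s: 11.02
tool_pos: [516.1, -80.9, 96.9]
ee_rot: [-3.141, -0.004, 1.871]
wrist_force: [0.5, 10.9, -0.4]
opening: 26.6
grip_force: 59.0
```

Run:
```python
from h import *
o=bot.get_obs();A=R.from_euler('xyz',o['ee_rot']).inv()
print(A.apply(o['tool_pos']-np.array([512.1,-69,97.3])),A.apply(o['wrist_force']),o['opening'],o['grip_force'])
c=25
for a in np.linspace(.995,.209,20): print(round(a,3),((np.array([np.cos(a)-np.cos(.995),-(np.sin(a)-np.sin(.995))]))*110).round(1))
```

```text
[-12.51731346   0.30938453   0.3909999 ] [10.22673384  3.7354557   0.45030314] 26.56133404333046 59.03237342834473
0.995 [ 0. -0.]
0.954 [3.8 2.6]
0.912 [7.4 5.3]
0.871 [11.   8.1]
0.83 [14.4 11.1]
0.788 [17.7 14.3]
0.747 [20.8 17.5]
0.705 [23.9 20.9]
0.664 [26.7 24.5]
0.623 [29.5 28.1]
0.581 [32.  31.9]
0.54 [34.5 35.7]
0.499 [36.7 39.7]
0.457 [38.8 43.7]
0.416 [40.7 47.8]
0.374 [42.5 52. ]
0.333 [44.1 56.3]
0.292 [45.5 60.6]
0.25 [46.7 65. ]
0.209 [47.7 69.4]
```

Call:
move_arm([
  [-1, -0.001, 0, 0, 0, 0, 0],
  [-1, -0.002, 0, 0, 0, 0, 0],
  [-1, -0.002, 0, 0, 0, 0, 0],
  [-1, -0.002, 0.0015, 0.001, 0, 0, 0],
  [-1, -0.002, 0.0035, 0.0024, 0, 0, 0],
  [-1, -0.002, 0.0035, 0.0024, 0, 0, 0],
])

```text
time_s: 11.78
tool_pos: [520.1, -81.4, 94.3]
ee_rot: [-3.142, -0.004, 1.871]
wrist_force: [0.8, 11.9, -1.9]
opening: 26.3
grip_force: 59.0
```

```bash
cat > chk.py <<'E'
from h import *
o=bot.get_obs();A=R.from_euler('xyz',o['ee_rot']).inv()
print(A.apply(o['tool_pos']-np.array([512.1,-69,97.3])).round(1),A.apply(o['wrist_force']).round(1),o['opening'],o['grip_force'],o['ee_rot'])
E
python3 chk.py
```

```text
[-14.3   3.9   3. ] [11.1  4.3  1.9] 26.295883720649357 59.01830792427063 [-3.14151889 -0.00444115  1.87133109]
```

Call:
move_arm([
  [-1, 0, 0.0036, 0.0027, 0, 0, 0],
  [-1, 0, 0.0072, 0.0055, 0, 0, 0],
  [-1, 0, 0.0106, 0.0085, 0, 0, 0],
  [-1, 0, 0.0139, 0.0117, 0, 0, 0],
  [-1, 0, 0.017, 0.0149, 0, 0, 0],
  [-1, 0, 0.0201, 0.0183, 0, 0, 0],
  [-1, 0, 0.0229, 0.0219, 0, 0, 0],
  [-1, 0, 0.0257, 0.0255, 0, 0, 0],
  [-1, 0, 0.0282, 0.0293, 0, 0, 0],
  [-1, 0, 0.0307, 0.0331, 0, 0, 0],
])

```text
time_s: 13.02
tool_pos: [548.7, -72.3, 60.5]
ee_rot: [-3.14, -0.005, 1.871]
wrist_force: [-0.5, 11.7, -5.1]
opening: 26.6
grip_force: 59.2
```

```bash
python3 chk.py
```

```text
[-14.1  34.1  36.7] [11.3  3.   5.1] 26.59699892950703 59.22036051750183 [-3.13969577 -0.00509541  1.87132409]
```

Call:
move_arm([
  [-1, 0, 0.0022, 0.004, 0, 0, 0],
  [-1, 0, 0.0043, 0.008, 0, 0, 0],
  [-1, 0, 0.0062, 0.0121, 0, 0, 0],
  [-1, 0, 0.008, 0.0163, 0, 0, 0],
  [-1, 0, 0.0096, 0.0206, 0, 0, 0],
  [-1, 0, 0.011, 0.0249, 0, 0, 0],
  [-1, 0, 0.0122, 0.0288, 0, 0, 0],
  [-1, 0, 0.0129, 0.0315, 0, 0, 0],
  [-1, 0, 0.0132, 0.033, 0, 0, 0],
  [-1, 0, 0.0132, 0.033, 0, 0, 0],
])

```text
time_s: 14.28
tool_pos: [560.5, -68.3, 26.9]
ee_rot: [-3.138, -0.006, 1.871]
wrist_force: [-1.9, 10.7, -7.6]
opening: 26.4
grip_force: 59.4
```

```bash
python3 chk.py
```

```text
[-14.   46.7  70.1] [10.7  1.3  7.7] 26.37214155763187 59.40153658390045 [-3.1377939  -0.00594802  1.87129774]
```

Call:
move_arm([
  [-1, 0, 0.0003, -0.0007, 0, 0, 0],
  [-1, 0.002, 0.0003, -0.0007, 0, 0, 0],
  [-1, 0.004, 0.0003, -0.0007, 0, 0, 0],
  [-1, 0.006, 0.0003, -0.0007, 0, 0, 0],
  [-1, 0.008, 0.0003, -0.0007, 0, 0, 0],
  [-1, 0.01, 0.0003, -0.0007, 0, 0, 0],
  [-1, 0.012, 0.0003, -0.0007, 0, 0, 0],
  [-1, 0.014, 0.0003, -0.0007, 0, 0, 0],
  [-1, 0.014, 0.0003, -0.0007, 0, 0, 0],
])

```text
time_s: 15.4
tool_pos: [556.9, -56.1, 28.2]
ee_rot: [-3.138, -0.003, 1.872]
wrist_force: [-3.0, 5.1, -8.7]
opening: 26.2
grip_force: 59.4
```

```bash
python3 chk.py
```

```text
[-1.2 46.8 68.9] [ 5.7 -1.3  8.7] 26.24070799073196 59.41638886928558 [-3.13797228 -0.00328741  1.87171925]
```

Call:
move_arm([
  [-1, 0.001, 0, 0.0005, 0, 0, 0],
  [-1, 0.002, 0, 0.001, 0, 0, 0],
  [-1, 0.003, 0, 0.0015, 0, 0, 0],
  [-1, 0.003, 0, 0.0015, 0, 0, 0],
])

```text
time_s: 15.9
tool_pos: [557.1, -55.6, 27.9]
ee_rot: [-3.14, 0.001, 1.872]
wrist_force: [-5.9, -7.4, -4.4]
opening: 26.5
grip_force: 59.6
```

```bash
python3 chk.py
```

```text
[-0.4 47.1 69.3] [-5.3 -7.8  4.4] 26.527713850102664 59.629778265953064 [-3.13972561e+00  1.28060139e-03  1.87191733e+00]
```

Call:
move_arm([
  [-1, -0.0005, -0.001, 0, 0, 0, 0],
  [-0.2, -0.0005, -0.001, 0, 0, 0, 0],
  [0.6, -0.0005, -0.001, 0, 0, 0, 0],
  [0.6, -0.0005, -0.001, 0, 0, 0, 0],
  [0.6, -0.0005, -0.001, 0, 0, 0, 0],
  [0.6, -0.0005, -0.001, -0.01, 0, 0, 0],
  [0.6, -0.0005, -0.001, -0.04, 0, 0, 0],
  [0.6, -0.0005, -0.001, -0.09, 0, 0, 0],
  [0.6, -0.0005, -0.001, -0.15, 0, 0, 0],
  [0.6, -0.0005, -0.001, -0.2, 0, 0, 0],
])

```text
time_s: 17.15
tool_pos: [556.8, -55.1, 231.2]
ee_rot: [3.14, 0.001, 1.872]
wrist_force: [0.2, 0.6, 1.2]
opening: 68.2
grip_force: 0.0
```

Run:
```python
from h import *
from fit import tf
from lid import lid
im=save('wrist','w9'); s=save('scene','s9'); st=[399,94.7,.3]
print('knob px',proj('wrist',tf(st,[(107.6,-190.5,47.8),(107.6,-203,47.8)])),bot.get_obs()['wrist_force'])
print(lid('pics/s9.png',[573,361,.11]))
a=cv2.resize(im[:,:,::-1],(480,360)); b=cv2.resize(s[60:290,200:430,::-1],(360,360),interpolation=cv2.INTER_CUBIC)
cv2.imwrite('pics/c9.png',np.hstack([a,b[:,:320]]))
```

```text
knob px [[273.0675259  188.63112792]
 [273.07116631 202.31117151]] [-0.67535036 -0.07630467 -0.31179865]
(array([5.7406e+02, 3.6187e+02, 1.0000e-01]), np.float64(0.116), 'stand', np.float64(246.1), np.float64(203.4))
```

View pics/c9.png

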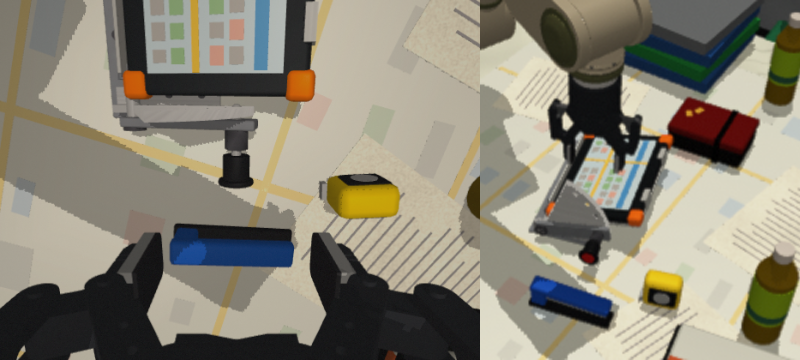

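Tablet is flat at the low slope; knob at (236,166) left panel is maybe 2–3 mm outward of prediction, so compare intensity profiles of the neck gap before/after.

Run:
```python
from h import *
from fit import tf
st=[399,94.7,.3]
c=cams.calibration('wrist');k,d=K(c);mt=np.array(c['mount'])
def pj(P,pos,rpy):
    M=np.eye(4);M[:3,:3]=R.from_euler('xyz',rpy).as_matrix();M[:3,3]=pos;M=M@mt
    q=(P-M[:3,3])@M[:3,:3];return cv2.projectPoints(q,np.zeros(3),np.zeros(3),k,d)[0][:,0].round(1)
o=bot.get_obs()
for f,pos,rpy,a in(('w5',[512,-69.4,246.1],[-3.1416,-.0004,1.8703],.995),('w9',o['tool_pos'],o['ee_rot'],.209)):
    P=lambda y,dz:(110*np.cos(a),y,25+110*np.sin(a)+dz)
    q=pj(tf(st,[P(-152,10),P(-172,12),P(-178,14),P(-203,18.5),P(-209,18.5)]),pos,rpy);print(f,q.tolist())
    im=cv2.cvtColor(cv2.imread(f'pics/{f}.png'),cv2.COLOR_BGR2GRAY);u=int(q[2,0])
    print(int(q[0,1])-12,im[int(q[0,1])-12:int(q[4,1])+14,u-3:u+4].mean(1).astype(int).tolist())
```

```text
w5 [[276.1, 156.0], [276.0, 185.2], [276.1, 194.3], [276.1, 230.4], [276.0, 238.5]]
144 [87, 63, 66, 81, 90, 93, 94, 94, 94, 94, 94, 94, 94, 94, 94, 91, 81, 64, 43, 47, 52, 56, 56, 58, 59, 59, 59, 60, 59, 59, 59, 58, 58, 58, 57, 57, 57, 56, 55, 55, 55, 55, 54, 58, 87, 124, 132, 132, 132, 132, 120, 26, 15, 22, 35, 31, 30, 30, 31, 30, 30, 30, 30, 30, 30, 30, 29, 29, 30, 29, 28, 29, 28, 28, 28, 28, 28, 28, 26, 26, 25, 26, 26, 27, 25, 26, 24, 18, 16, 18, 21, 20, 21, 20, 19, 23, 69, 126, 126, 127, 126, 126, 126, 126, 126, 126, 126, 126]
w9 [[273.1, 145.8], [273.1, 170.1], [273.1, 177.5], [273.1, 207.6], [273.1, 214.4]]
133 [154, 154, 154, 153, 147, 109, 76, 63, 73, 76, 78, 83, 88, 96, 100, 105, 107, 102, 86, 55, 54, 54, 53, 54, 54, 54, 55, 56, 57, 57, 58, 59, 59, 59, 59, 58, 59, 58, 57, 56, 56, 55, 69, 108, 127, 131, 131, 129, 110, 17, 22, 32, 30, 30, 30, 30, 31, 29, 30, 29, 30, 30, 30, 30, 29, 29, 29, 29, 29, 29, 27, 28, 28, 27, 27, 26, 26, 27, 25, 19, 19, 27, 32, 30, 26, 24, 82, 166, 189, 188, 189, 188, 187, 176, 151]
```

Run:
```python
from h import *
from fit import tf
o=bot.get_obs();print(o['tool_pos'])
st=[399,94.7,.3];a=.209
P=lambda y,dz:(110*np.cos(a),y,25+110*np.sin(a)+dz)
q=proj('wrist',tf(st,[P(-152,10),P(-172,12),P(-178,14),P(-203,18.5),P(-209,18.5)])).round(1);print(q.tolist())
save('wrist','w10');im=cv2.cvtColor(cv2.imread('pics/w10.png'),cv2.COLOR_BGR2GRAY);u=int(q[2,0])
print(int(q[0,1])-12,im[int(q[0,1])-12:int(q[4,1])+14,u-3:u+4].mean(1).astype(int).tolist())
```

```text
[558.56644535 -55.52334146 234.47136172]
[[273.1, 145.8], [273.1, 170.1], [273.1, 177.5], [273.1, 207.6], [273.1, 214.4]]
133 [153, 146, 110, 91, 60, 70, 74, 77, 79, 93, 103, 106, 106, 106, 104, 92, 76, 55, 58, 57, 57, 56, 56, 57, 57, 57, 58, 58, 57, 57, 57, 56, 56, 56, 56, 55, 53, 53, 53, 58, 89, 125, 132, 132, 132, 121, 37, 21, 33, 32, 32, 32, 32, 33, 31, 31, 31, 30, 30, 30, 30, 30, 30, 28, 29, 28, 29, 28, 27, 27, 28, 28, 27, 26, 27, 25, 18, 21, 31, 32, 31, 28, 24, 95, 188, 188, 187, 188, 187, 188, 186, 177, 170, 167, 150]
```

The gap now matches the fully-home reference (5.5 px against 5.2 px expected). The pin is home, the arm is clear, and the box sits at y ≈ 203.

```bash
python3 -c "
from plant import bot
print(bot.sign_off())"
```

```text
the job is handed in; nothing more can be done
None
```

The lunch box was pushed level to stand y ≈ 203 mm, clear of the tablet. The tablet was then let down gently to the lowest slope and the pin is fully home in the lowest hole; the job is handed in, with the robot touching nothing and no bystander disturbed that I could see.

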